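# Set the valve parts over for reassembly

### The job

The four parts from a cylinder-valve overhaul (hand wheel, steel coupling, brass adapter, tin of O-rings) stand on one wooden rack in the order in which they came off. Set them over to the empty rack in the reverse order, so that the part at the left end, as you stand at the robot, ends at the right end, and so on along the row. Stand each one upright in the middle of its own disc, and let go of it.

Things in the scene. Friction and masses are not known exactly. Their poses are not given: they have to be found in the camera images.
- wheel_center (a point): black lobed valve hand wheel lying flat, 55 mm across, 34 mm high, about 60 g; grip it across the middle. Starts upright on any of the four discs, turned anyhow; loose, rigid. Point: its centre, half-way up on its vertical axis; z up.
- coupling_center (a point): whitish steel coupling, round, waisted, 31 mm across at its widest (the solid part may be taken as a plain 31 mm upright cylinder), 50 mm high, about 80 g. Starts upright on any of the four discs, turned anyhow; loose, rigid. Point: its centre, half-way up on its vertical axis; z up.
- adapter_center (a point): slender brass adapter, 42 mm high, about 90 g: a hexagonal foot 22 to 25 mm across and 12 mm high, above it a round stem 18 mm across, to be gripped. Starts upright on any of the four discs, turned anyhow; loose, rigid. Point: its centre, half-way up on its vertical axis; z up.
- tin_center (a point): whitish round screw-lid tin, 57 mm across, 26 mm high, about 60 g. Starts upright on any of the four discs, turned anyhow; loose, rigid. Point: its centre, half-way up on its vertical axis; z up.
- disc_wheel: the fixed round grey disc (62 mm across, 3 mm thick; looks like all others) on which the hand wheel stands at the start, on the full rack. It stays there, so it marks that part's first place in the row. Origin: centre of its underside, 30 mm above the table; axes as its rack's.
- disc_coupling: the fixed round grey disc (62 mm across, 3 mm thick; looks like all others) on which the steel coupling stands at the start, on the full rack. It stays there, so it marks that part's first place in the row. Origin: centre of its underside, 30 mm above the table; axes as its rack's.
- disc_adapter: the fixed round grey disc (62 mm across, 3 mm thick; looks like all others) on which the brass adapter stands at the start, on the full rack. It stays there, so it marks that part's first place in the row. Origin: centre of its underside, 30 mm above the table; axes as its rack's.
- disc_tin: the fixed round grey disc (62 mm across, 3 mm thick; looks like all others) on which the tin stands at the start, on the full rack. It stays there, so it marks that part's first place in the row. Origin: centre of its underside, 30 mm above the table; axes as its rack's.
- rack_from: rack with the parts on it at the start, left or right: wooden, 90 x 356 mm, fixed. Origin: centre of underside, on the table; y along the row to the robot's left, x away from the robot, turned up to 10 degrees. Deck top 30 mm up; end boards 44 mm high at y = +-168 to 178 mm. Four grey discs (62 mm across, tops 33 mm above the table) at x = 0, y = +120, +40, -40, -120 mm. 
- rack_to: rack empty at the start, on the other side: wooden, 90 x 356 mm, fixed. Origin: centre of underside, on the table; y along the row to the robot's left, x away from the robot, turned up to 10 degrees. Deck top 30 mm up; end boards 44 mm high at y = +-168 to 178 mm. Four grey discs (62 mm across, tops 33 mm above the table) at x = 0, y = +120, +40, -40, -120 mm. 
Things that resemble listed ones, but are neither listed nor needed, are in the scene too. Of the things that look like the part that bears wheel_center, the middle-sized one is meant.

How it is judged (in metres and radians):
At the end, for the whole second after the job is handed in: All four parts stand on the rack that was empty, in the reverse of the left-to-right order in which they stood at the start; each within 12 mm, along and across the row, of its disc's centre, upright within 0.15 rad, resting on the disc (height within 5 mm), at rest and released (((y of disc_wheel in the frame of rack_from between 0.1 and 0.14 m and y of wheel_center in the frame of rack_to between -0.132 and -0.108 m) or (y of disc_wheel in the frame of rack_from between 0.02 and 0.06 m and y of wheel_center in the frame of rack_to between -0.052 and -0.028 m) or (y of disc_wheel in the frame of rack_from between -0.06 and -0.02 m and y of wheel_center in the frame of rack_to between 0.028 and 0.052 m) or (y of disc_wheel in the frame of rack_from between -0.14 and -0.1 m and y of wheel_center in the frame of rack_to between 0.108 and 0.132 m)) and x of wheel_center in the frame of rack_to between -0.012 and 0.012 m and z of wheel_center in the frame of rack_to between 0.045 and 0.055 m and angle between each of wheel_center, coupling_center, adapter_center, tin_center's own z axis and vertical below 0.15 rad and linear speed of each of wheel, coupling, adapter, tin below 0.02 m/s and ((y of disc_coupling in the frame of rack_from between 0.1 and 0.14 m and y of coupling_center in the frame of rack_to between -0.132 and -0.108 m) or (y of disc_coupling in the frame of rack_from between 0.02 and 0.06 m and y of coupling_center in the frame of rack_to between -0.052 and -0.028 m) or (y of disc_coupling in the frame of rack_from between -0.06 and -0.02 m and y of coupling_center in the frame of rack_to between 0.028 and 0.052 m) or (y of disc_coupling in the frame of rack_from between -0.14 and -0.1 m and y of coupling_center in the frame of rack_to between 0.108 and 0.132 m)) and x of coupling_center in the frame of rack_to between -0.012 and 0.012 m and z of coupling_center in the frame of rack_to between 0.053 and 0.063 m and ((y of disc_adapter in the frame of rack_from between 0.1 and 0.14 m and y of adapter_center in the frame of rack_to between -0.132 and -0.108 m) or (y of disc_adapter in the frame of rack_from between 0.02 and 0.06 m and y of adapter_center in the frame of rack_to between -0.052 and -0.028 m) or (y of disc_adapter in the frame of rack_from between -0.06 and -0.02 m and y of adapter_center in the frame of rack_to between 0.028 and 0.052 m) or (y of disc_adapter in the frame of rack_from between -0.14 and -0.1 m and y of adapter_center in the frame of rack_to between 0.108 and 0.132 m)) and x of adapter_center in the frame of rack_to between -0.012 and 0.012 m and z of adapter_center in the frame of rack_to between 0.049 and 0.059 m and ((y of disc_tin in the frame of rack_from between 0.1 and 0.14 m and y of tin_center in the frame of rack_to between -0.132 and -0.108 m) or (y of disc_tin in the frame of rack_from between 0.02 and 0.06 m and y of tin_center in the frame of rack_to between -0.052 and -0.028 m) or (y of disc_tin in the frame of rack_from between -0.06 and -0.02 m and y of tin_center in the frame of rack_to between 0.028 and 0.052 m) or (y of disc_tin in the frame of rack_from between -0.14 and -0.1 m and y of tin_center in the frame of rack_to between 0.108 and 0.132 m)) and x of tin_center in the frame of rack_to between -0.012 and 0.012 m and z of tin_center in the frame of rack_to between 0.041 and 0.051 m); the robot touches nothing.
It also fails if it takes over 104 s, if anything falls off the work surface, if the arm or the gripper's body presses on something with over 40 N, if the wrist force passes 120 N, or if a joint passes its speed limit or range.

### The arm

A 6-joint arm with a two-finger parallel gripper is mounted at the origin on the work surface; the furniture and walls round the work are solid. World frame = base frame: x ahead of the robot, y to its left, z up, the work surface at z = 0. Lengths are in mm, angles in degrees, forces in N, time in s.
With the tool pointing down it reaches from about 425 to 925 mm from the base axis. Payload 12.5 kg.
Tool frame: the origin (TCP) lies between the finger pads; the fingertips stand 25 mm ahead of it and the grasp point (between the pads) lies 6 mm ahead of it; z points along the fingers, y is the line along which they close (so a half turn about z gives the same grasp; the last joint's range is limited). The gripper opens to 85 mm and grips with 20 to 120 N. Pads are 22 mm wide; open, the fingers measure 114 mm over their backs; the gripper's body (76 mm by 85 mm) begins 54 mm behind the grasp point. The pads swing forward as they close: fully open they stand 13 mm farther back than shut.
Start: joints at [57.433, 28.126, 89.318, -0, 62.55, -6.05], TCP at [279.02, 559.276, 256.327] pointing down, gripper open.
Joint ranges: [-177.58, 177.58], [-47.91, 125.51], [2.72, 160], [-65.01, 245.01], [3.68, 167.84], [-153.87, 153.87]. Speed limits (degrees/s): [127.2, 127.2, 159.86, 180, 180, 180].

### API

Orientations are given as a 3x3 rotation matrix whose columns are the frame's x, y, z axes.
In Python, from plant import env gives the robot as it stands.
- The arm moves only by the tool drive_tool, never from a script. Its arguments are lists of equal length, an entry for each row: "slide": the shift along the tool's x, y, z in mm, a list of three; "dr": the turn, a rotation vector about the tool's x, y, z in rad, a list of three; "fingers": the finger opening in mm, from 0 to 85.4. A call has 1 to 20 rows; each row is the pose to reach, as a shift and turn from the pose commanded when the call began, along the tool's axes at that moment; what a row does not reach only later rows make up. A row lasts 1/12 s, in which the tool goes at most 41.7 mm and 7.16 degrees, less where a joint would pass 70% of its speed; a pose out of reach is approached as far as the arm can. A call with a gripper value outside its range is refused whole. The fingers move at their own pace and stop on an object; "grip_force" is the grip in N (left out, the last holds). Time passes only in rows, so rows that repeat a pose let the fingers close. It gives the time, the measured TCP pose, the force, the opening and the grip force at its end, in the units of the state.
- env.state(): the state, without advancing time (a new reading comes with each control period).
- env.get_image(name): name is "side" or "top" or "wrist"; returns a dict with "color" (480x640x3 uint8, red, green, blue), "depth" (480x640 float32, mm along the optical axis (not along the pixel's ray), 0 where there is no reading), "camera_matrix" (3x3 intrinsics, pixels), "k1" (the pictures are not rectified: a ray, as slopes to the right and down, at radius r is drawn at 1 + k1 r^2 times it, then the intrinsics apply), "R" (3x3) and "t" (3): a world point X has camera coordinates R X + t. Camera axes: x right, y down, z forward; pixel columns grow to the right and rows downward; lengths in mm; the calibration is good to about 2 mm. A picture is of the moment at which its call begins.
- env.job_done(): hands the job in; it is judged then, once.
The state is a dict: "time_s": time; "joints": joint angles; "qd": joint speeds; "effort": joint torques, N m; "tool_pos": TCP position; "orientation": TCP orientation; "wrist_force": force on the tool from outside, world axes, zero at the start; "moment": the same for the moment, N m; "grip_width": finger opening in mm; "finger_force": force on a finger pad.
Only numpy, scipy, OpenCV 4.12 (cv2) and the standard library are available. Lean on these libraries where they do the work, as an engineer would, in place of code of your own. Each camera call takes 0.05 s, during which the arm holds its last target. There are 200 camera calls.

## Working session

There is one attempt and no reset: what is moved stays moved. The work goes in short steps, Python scripts to look and compute and a tool call to move; the robot and the scene stay as the last step left them, time stands still between calls to the robot, and variables do not carry over. Pictures are saved under pics/ and viewed, at most 14 in all, crops included, and the job is handed in when it is done.

Besides the shell and the picture viewer there is one more tool, called after "Call:" as name(argument=value, ...) on one line, values as JSON. drive_tool: Moves the arm, as the interface text tells. Its arguments: {"type":"object","properties":{"slide":{"type":"array","items":{"type":"array","items":{"type":"number"}}},"dr":{"type":"array","items":{"type":"array","items":{"type":"number"}}},"fingers":{"type":"array","items":{"type":"number"}},"grip_force":{"type":"number"}},"required":["slide","dr","fingers"]}

```bash
ls; mkdir -p pics
python3 - <<'E'
from plant import env
import cv2,pickle
s=env.state();print(s)
for n in("top","side"):
    im=env.get_image(n);pickle.dump(im,open(f"pics/{n}.pkl","wb"))
    cv2.imwrite(f"pics/{n}0.png",im["color"][:,:,::-1]);print(n,im["camera_matrix"],im["k1"],im["R"],im["t"])
E
```

```text
pics
{'time_s': 0.0, 'joints': array([ 5.74331697e+01,  2.81647533e+01,  8.93505853e+01, -3.29246497e-04,
        6.25501953e+01, -6.05008139e+00]), 'qd': array([-0.006913  ,  0.03170907, -0.05650527, -0.08541329, -0.09133718,
       -0.02654467]), 'effort': array([ 2.32126276e-04, -6.18444943e+01, -2.61585224e+01, -1.13649651e-04,
        4.09622342e-03, -2.10568800e-05]), 'tool_pos': array([278.90361228, 559.09030234, 255.71839362]), 'orientation': array([[-8.94805038e-01,  4.46456684e-01, -6.11380844e-04],
       [ 4.46457087e-01,  8.94804523e-01, -9.66683613e-04],
       [ 1.15483985e-04, -1.13794868e-03, -9.99999346e-01]]), 'wrist_force': array([0.8758558 , 0.12067419, 0.81583808]), 'moment': array([0.02451088, 0.01768435, 0.01851873]), 'finger_force': 0.0, 'grip_width': 85.29775559527879}
top [[598.79310841   0.         312.02532107]
 [  0.         598.79310841 252.86421794]
 [  0.           0.           1.        ]] -0.2066312489999837 [[ 0.00151901 -0.99997788  0.0064762 ]
 [-0.99053389 -0.00239353 -0.13724751]
 [ 0.13725998 -0.00620641 -0.99051561]] [  25.17689623  532.77234737 1396.66304118]
side [[527.26581827   0.         317.46077917]
 [  0.         527.26581827 236.4304154 ]
 [  0.           0.           1.        ]] 0.01264303036906539 [[ 0.97832059 -0.20639283  0.01705352]
 [-0.05359224 -0.3318504  -0.94180846]
 [ 0.20004173  0.92047668 -0.33571713]] [-545.19484851  119.3888217  1033.32094406]
```

View pics/top0.png

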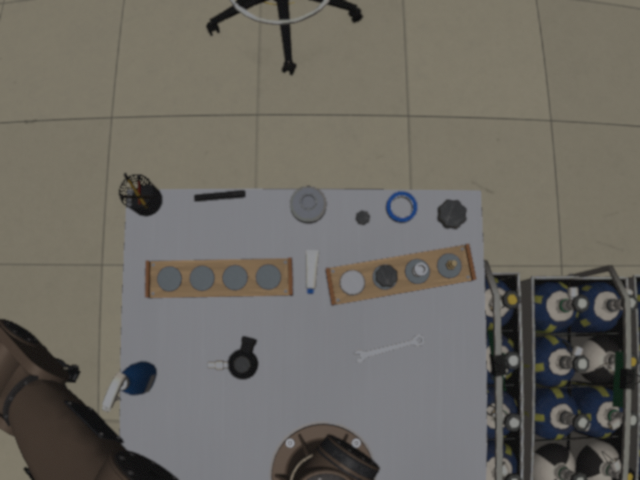

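View pics/side0.png

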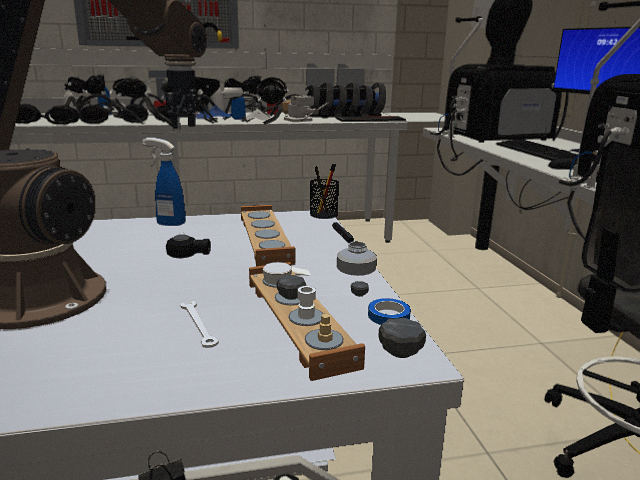

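The left rack is empty (discs at about (169,278), (202,278), (235,277), (268,277)). The right rack holds, from left to right, the tin (352,283), wheel (386,276), coupling (419,269) and adapter (450,265). The wheel look-alikes are off the rack, a small one at (363,217) and a large one at (452,213).

```bash
cat > h.py <<'E'
import numpy as np,cv2
def rays(im,uv):
    d=np.array([im["k1"],0,0,0,0.]);return cv2.undistortPoints(np.float64(uv).reshape(-1,1,2),im["camera_matrix"],d).reshape(-1,2)
def onplane(im,uv,z):
    n=rays(im,uv);R=np.array(im["R"]);t=np.array(im["t"]);C=-R.T@t
    D=np.c_[n,np.ones(len(n))]@R;return C+D*((z-C[2])/D[:,2])[:,None]
def cloud(im):
    h,w=im["depth"].shape;v,u=np.mgrid[:h,:w];n=rays(im,np.c_[u.ravel(),v.ravel()])
    d=im["depth"].ravel()[:,None].astype(float);P=(np.c_[n,np.ones(len(n))]*d-im["t"])@np.array(im["R"])
    P[d[:,0]==0]=np.nan;return P.reshape(h,w,3)
def project(im,P):
    rv=cv2.Rodrigues(np.array(im["R"]))[0];return cv2.projectPoints(np.float64(P).reshape(-1,1,3),rv,np.array(im["t"]),im["camera_matrix"],np.array([im["k1"],0,0,0,0.]))[0].reshape(-1,2)
def ortho(im,x0,x1,y0,y1,z,s=0.5):
    # rows: x from x1 down, cols: y from y1 down
    xs=np.arange(x1,x0,-s);ys=np.arange(y1,y0,-s);X,Y=np.meshgrid(xs,ys,indexing="ij")
    uv=project(im,np.c_[X.ravel(),Y.ravel(),np.full(X.size,z)]).astype(np.float32).reshape(*X.shape,2)
    return cv2.remap(im["color"],uv[...,0],uv[...,1],cv2.INTER_LINEAR)
E
python3 - <<'E'
import pickle,numpy as np,cv2
from h import *
im=pickle.load(open("pics/top.pkl","rb"))
P=cloud(im)
hsv=cv2.cvtColor(im["color"],cv2.COLOR_RGB2HSV)
print("table z",np.nanmedian(P[300:340,250:310,2]))
# empty rack discs: low saturation blobs in rack area
reg=np.zeros((480,640),np.uint8);reg[262:294,152:287]=1
m=((hsv[...,1]<60)*reg).astype(np.uint8)
n,l,st,c=cv2.connectedComponentsWithStats(m)
for i in range(1,n):
    if st[i,4]>200: print("disc",st[i],c[i].round(1),onplane(im,[c[i]],33)[0].round(1))
# wood blobs
for a,b in((140,300),(320,480)):
    w=np.zeros((480,640),np.uint8);w[240:310,a:b]=((hsv[240:310,a:b,1]>75)&(hsv[240:310,a:b,0]<25))
    ys,xs=np.nonzero(w);Q=onplane(im,np.c_[xs,ys],32)
    r=cv2.minAreaRect(Q[:,:2].astype(np.float32));print("wood",r,len(Q))
    print(cv2.boxPoints(r).round(1).tolist())
# parts by depth
for nme,u,v,h in(("tin",352,283,59),("wheel",386,276,67),("coup",419,269,83),("adap",450,265,75)):
    q=P[v-22:v+22,u-18:u+18].reshape(-1,3);q=q[q[:,2]>h-10];print(nme,len(q),np.nanmedian(q,0).round(1),((q.max(0)+q.min(0))/2).round(1),(q.max(0)-q.min(0)).round(1))
E
```

```text
table z -0.3719374871858615
disc [189 265  26  26 520] [201.6 277.8] [472.2 291.3  33. ]
disc [222 265  26  26 522] [234.5 277.1] [474.2 211.6  33. ]
disc [256 264  25  26 523] [268.  276.5] [476.  131.4  33. ]
disc [157 266  25  26 508] [168.9 278.5] [470.1 371.2  33. ]
wood ((473.1244201660156, 252.36569213867188), (87.04383087158203, 353.2760009765625), 1.3860900402069092) 2874
[[425.29998779296875, 427.8999938964844], [433.8999938964844, 74.69999694824219], [520.9000244140625, 76.80000305175781], [512.4000244140625, 430.0]]
wood ((482.5497131347656, -188.4642333984375), (85.88521575927734, 355.76007080078125), 9.67585563659668) 2921
[[410.29998779296875, -20.299999237060547], [470.1000061035156, -371.0], [554.7999877929688, -356.6000061035156], [495.0, -5.900000095367432]]
tin 456 [461.1 -67.2  58.6] [462.3 -66.3  58.7] [55.1 54.4 16.2]
wheel 390 [ 476.3 -146.7   66.3] [ 475.9 -147.4   66.3] [50.2 51.9 18.1]
coup 99 [ 491.  -225.5   81.7] [ 490.2 -226.5   81.3] [31.  31.4 16. ]
adap 32 [ 504.5 -306.9   75.6] [ 505.2 -306.7   74.6] [12.2 12.  12.7]
```

```bash
cat > go.py <<'E'
# usage: go.py yawdeg x y z [x y z ...] -> slide/dr for each waypoint, tool down with tool-y at yaw
import sys,numpy as np
from scipy.spatial.transform import Rotation as Ro
from plant import env
a=list(map(float,sys.argv[1:]));s=env.state();R=np.array(s["orientation"]);p=np.array(s["tool_pos"])
y=np.radians(a[0]);Y=np.array([np.cos(y),np.sin(y),0]);Z=np.array([0,0,-1.]);T=np.c_[np.cross(Y,Z),Y,Z]
print("t",s["time_s"],"pos",p.round(1),"w",round(s["grip_width"],1),"F",s["wrist_force"].round(1))
print("dr",Ro.from_matrix(R.T@T).as_rotvec().round(4).tolist())
for i in range(1,len(a),3): print("slide",(R.T@(np.array(a[i:i+3])-p)).round(1).tolist())
E
python3 go.py 9.7 420 420 330 480 180 300 462.3 -66.5 200
python3 - <<'E'
import pickle,numpy as np
from h import *
P=cloud(pickle.load(open("pics/top.pkl","rb")))
q=P[340:420,95:170].reshape(-1,3);q=q[(q[:,2]>50)&(q[:,2]<400)];print(np.nanmin(q,0),np.nanmax(q,0))
q=P[170:220,115:165].reshape(-1,3);q=q[(q[:,2]>50)&(q[:,2]<400)];print(np.nanmin(q,0),np.nanmax(q,0))
E
```

```text
t 0.1 pos [278.9 559.1 255.8] w 85.6 F [-0.5 -0.5 -0.2]
dr [-0.0009, 0.0003, 0.9387]
slide [-188.4, -61.6, -74.2]
slide [-349.2, -249.5, -44.0]
slide [-443.4, -477.9, 56.2]
[172.8138496  397.37258227  50.01409764] [270.16481961 463.69043861 239.30897061]
[628.40181579 402.93867134  50.09383106] [713.49494545 487.99075158 159.61868274]
```

Call:
drive_tool(slide=[[0, 0, -40], [0, 0, -75], [-35, -12, -75], [-70, -23, -75], [-105, -35, -75], [-140, -46, -75], [-188, -62, -75], [-215, -93, -70], [-242, -125, -65], [-269, -156, -60], [-296, -188, -55], [-323, -219, -50], [-349, -250, -44], [-365, -288, -27], [-381, -326, -10], [-396, -364, 6], [-412, -402, 23], [-428, -440, 40], [-443, -478, 56], [-443, -478, 56]], dr=[[0, 0, 0], [0, 0, 0], [0, 0, 0], [0, 0, 0], [0, 0, 0.1], [0, 0, 0.2], [0, 0, 0.3], [0, 0, 0.4], [0, 0, 0.5], [0, 0, 0.6], [0, 0, 0.7], [0, 0, 0.8], [0, 0, 0.9], [0, 0, 0.9387], [0, 0, 0.9387], [0, 0, 0.9387], [0, 0, 0.9387], [0, 0, 0.9387], [0, 0, 0.9387], [0, 0, 0.9387]], fingers=[85, 85, 85, 85, 85, 85, 85, 85, 85, 85, 85, 85, 85, 85, 85, 85, 85, 85, 85, 85], grip_force=30)

```text
time_s: 1.77
tool_pos: [461.0, -69.1, 198.8]
orientation: [[-0.167, 0.986, -0.002], [0.986, 0.167, 0.0], [0.0, -0.002, -1.0]]
wrist_force: [0.4, 0.5, -0.7]
grip_width: 85.4
finger_force: 0.0
```

```bash
python3 go.py 9.7 462.3 -66.5 200 462.3 -66.5 63
python3 - <<'E'
from plant import env
import cv2,pickle
from h import *
im=env.get_image("wrist");pickle.dump(im,open("pics/w1.pkl","wb"));cv2.imwrite("pics/w1.png",im["color"][:,:,::-1])
print(project(im,[[462.3,-66.5,59],[475.9,-147,67]]))
E
```

```text
t 1.7667 pos [461.  -69.1 198.8] w 85.4 F [ 0.4  0.5 -0.7]
dr [-0.0015, -0.0005, -0.0015]
slide [2.4, 1.7, -1.2]
slide [2.3, 1.9, 135.8]
[[320.50327556 226.02931977]
 [320.33505473 327.50363722]]
```

View pics/w1.png

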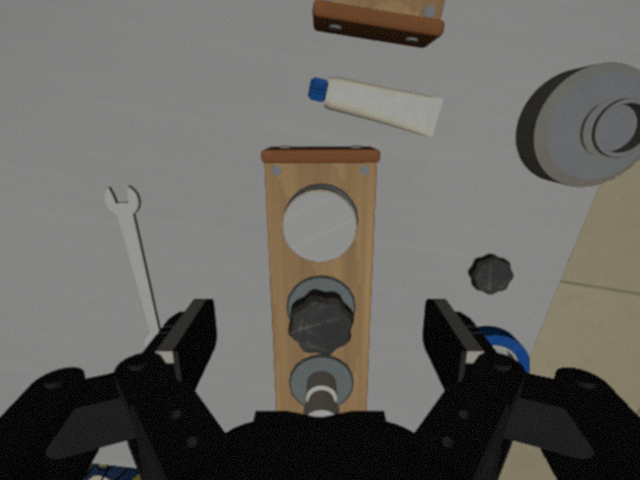

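The wrist view shows the tin's top centred at (320,224), against a predicted (320,226), so the estimate is good enough to grasp.

Call:
drive_tool(slide=[[2, 2, 30], [2, 2, 60], [2, 2, 85], [2, 2, 105], [2, 2, 120], [2, 2, 130], [2, 2, 136], [2, 2, 136], [2, 2, 136], [2, 2, 136], [2, 2, 136], [2, 2, 136], [2, 2, 136], [2, 2, 136], [2, 2, 136], [2, 2, 136], [2, 2, 136], [2, 2, 136]], dr=[[0, 0, 0], [0, 0, 0], [0, 0, 0], [0, 0, 0], [0, 0, 0], [0, 0, 0], [0, 0, 0], [0, 0, 0], [0, 0, 0], [0, 0, 0], [0, 0, 0], [0, 0, 0], [0, 0, 0], [0, 0, 0], [0, 0, 0], [0, 0, 0], [0, 0, 0], [0, 0, 0]], fingers=[85, 85, 85, 85, 85, 85, 85, 85, 50, 50, 50, 50, 50, 50, 50, 50, 50, 50], grip_force=30)

```text
time_s: 3.32
tool_pos: [463.7, -63.9, 65.3]
orientation: [[-0.169, 0.986, 0.001], [0.986, 0.169, -0.0], [-0.0, 0.001, -1.0]]
wrist_force: [-2.5, -0.2, 6.1]
grip_width: 54.2
finger_force: 30.5
```

```bash
python3 go.py 1.4 462 -66 160 476 131.4 160
```

```text
t 3.3167 pos [463.7 -63.9  65.3] w 54.2 F [-2.5 -0.2  6.1]
dr [0.0011, 0.0004, 0.1449]
slide [-1.8, -2.0, -94.7]
slide [190.4, 45.1, -94.8]
```

Call:
drive_tool(slide=[[0, 0, -10], [0, 0, -25], [0, 0, -45], [0, 0, -70], [0, 0, -95], [15, 4, -95], [35, 8, -95], [60, 14, -95], [90, 21, -95], [120, 28, -95], [145, 34, -95], [165, 39, -95], [180, 42, -95], [188, 45, -95], [192, 45, -95], [192, 45, -95], [192, 45, -95]], dr=[[0, 0, 0], [0, 0, 0], [0, 0, 0], [0, 0, 0], [0, 0, 0], [0, 0, 0.01], [0, 0, 0.02], [0, 0, 0.04], [0, 0, 0.06], [0, 0, 0.08], [0, 0, 0.1], [0, 0, 0.12], [0, 0, 0.13], [0, 0, 0.14], [0, 0, 0.145], [0, 0, 0.145], [0, 0, 0.145]], fingers=[50, 50, 50, 50, 50, 50, 50, 50, 50, 50, 50, 50, 50, 50, 50, 50, 50])

```text
time_s: 4.73
tool_pos: [475.5, 132.7, 159.6]
orientation: [[-0.025, 1.0, 0.0], [1.0, 0.025, 0.0], [0.0, 0.0, -1.0]]
wrist_force: [1.0, -0.7, -1.0]
grip_width: 53.8
finger_force: 32.1
```

```bash
python3 go.py 1.4 476 133 160 476 133 66
python3 - <<'E'
from plant import env
import cv2,pickle
from h import *
im=env.get_image("wrist");pickle.dump(im,open("pics/w2.pkl","wb"));cv2.imwrite("pics/w2.png",im["color"][:,:,::-1])
print(project(im,[[476,131.4,33],[476,131.4,154],[474.2,211.6,33]]))
E
```

```text
t 4.7333 pos [475.5 132.7 159.6] w 53.8 F [ 1.  -0.7 -1. ]
dr [0.0004, -0.0, 0.0004]
slide [0.3, 0.5, -0.4]
slide [0.3, 0.5, 93.6]
[[318.41382764 236.10845441]
 [317.92802737 328.85569634]
 [318.66368645 118.25800351]]
```

View pics/w2.png

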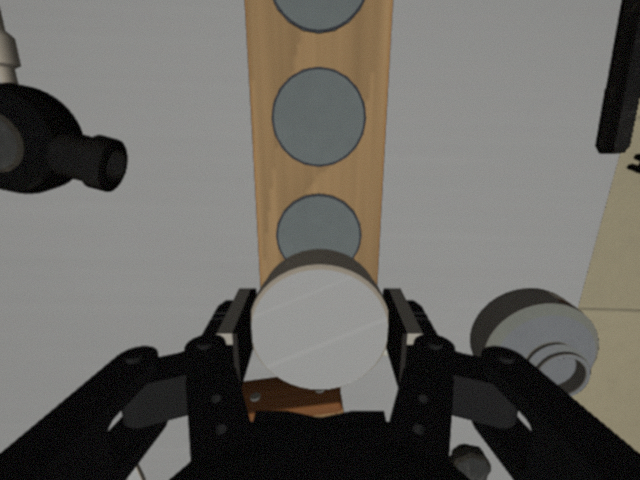

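The tin is held level, centred at about (320,327) against a predicted (318,329). The target disc is in line with it, so I'm lowering and releasing.

Call:
drive_tool(slide=[[0, 0, 25], [0, 0, 50], [0, 0, 70], [0, 0, 82], [0, 0, 89], [0, 0, 93], [0, 0, 93], [0, 0, 93], [0, 0, 93], [0, 0, 93], [0, 0, 93], [0, 0, 93], [0, 0, 93], [0, 0, 88], [0, 0, 75], [0, 0, 50], [0, 0, 20], [0, 0, -15], [0, 0, -40]], dr=[[0, 0, 0], [0, 0, 0], [0, 0, 0], [0, 0, 0], [0, 0, 0], [0, 0, 0], [0, 0, 0], [0, 0, 0], [0, 0, 0], [0, 0, 0], [0, 0, 0], [0, 0, 0], [0, 0, 0], [0, 0, 0], [0, 0, 0], [0, 0, 0], [0, 0, 0], [0, 0, 0], [0, 0, 0]], fingers=[50, 50, 50, 50, 50, 50, 50, 50, 85, 85, 85, 85, 85, 85, 85, 85, 85, 85, 85])

```text
time_s: 6.37
tool_pos: [475.7, 133.0, 202.1]
orientation: [[-0.024, 1.0, 0.002], [1.0, 0.024, 0.0], [0.0, 0.002, -1.0]]
wrist_force: [0.8, 0.3, -0.2]
grip_width: 84.8
finger_force: 0.0
```

```bash
python3 go.py 9.7 475.5 -146 200
python3 - <<'E'
from plant import env
import cv2,pickle,numpy as np
from h import *
w=pickle.load(open("pics/w1.pkl","rb"));P=cloud(w)
print("wheel from w1",onplane(w,[[321,322]],67).round(1),onplane(w,[[321,322]],60).round(1))
g=cv2.cvtColor(w["color"],cv2.COLOR_RGB2GRAY)
q=P[285:355,280:360].reshape(-1,3);k=(q[:,2]>56)&(q[:,2]<75);print(k.sum(),np.nanmin(q[k],0),np.nanmax(q[k],0))
im=env.get_image("top");P=cloud(im);q=P[255:300,250:290].reshape(-1,3);q=q[q[:,2]>52]
print("tin",np.median(q,0),(q.max(0)+q.min(0))/2)
E
```

```text
t 6.3667 pos [475.7 133.  202.1] w 84.8 F [ 0.8  0.3 -0.2]
dr [0.0016, -0.0001, -0.1449]
slide [-278.9, -7.0, 2.0]
wheel from w1 [[ 475.6 -142.    67. ]] [[ 476.3 -146.2   60. ]]
3114 [ 450.55238161 -172.77962311   56.01938312] [ 502.46071005 -121.426654     69.00161903]
tin [424.88631232  95.07703425 538.8098075 ] [429.2683998   98.54893403 527.18492388]
```

Call:
drive_tool(slide=[[-20, 0, 0], [-55, -1, 0], [-95, -2, 0], [-135, -3, 0], [-175, -4, 0], [-215, -5, 0], [-250, -6, 0], [-270, -6, 10], [-280, -6, 35], [-280, -6, 70], [-280, -6, 100], [-280, -6, 120], [-280, -6, 130], [-280, -6, 136], [-280, -6, 136], [-280, -6, 136], [-280, -6, 136], [-280, -6, 136], [-280, -6, 136], [-280, -6, 136]], dr=[[0, 0, 0], [0, 0, -0.02], [0, 0, -0.04], [0, 0, -0.06], [0, 0, -0.08], [0, 0, -0.1], [0, 0, -0.12], [0, 0, -0.145], [0, 0, -0.145], [0, 0, -0.145], [0, 0, -0.145], [0, 0, -0.145], [0, 0, -0.145], [0, 0, -0.145], [0, 0, -0.145], [0, 0, -0.145], [0, 0, -0.145], [0, 0, -0.145], [0, 0, -0.145], [0, 0, -0.145]], fingers=[85, 85, 85, 85, 85, 85, 85, 85, 85, 85, 85, 85, 85, 85, 85, 45, 45, 45, 45, 45])

```text
time_s: 8.08
tool_pos: [476.9, -147.3, 64.7]
orientation: [[-0.169, 0.986, 0.002], [0.986, 0.169, -0.001], [-0.001, 0.002, -1.0]]
wrist_force: [-2.4, -0.4, 9.8]
grip_width: 51.1
finger_force: 29.5
```

Call:
drive_tool(slide=[[0, 0, 0], [0, 0, 0], [0, 0, 0], [0, 0, 0]], dr=[[0, 0, 0], [0, 0, 0], [0, 0, 0], [0, 0, 0]], fingers=[45, 45, 45, 45])

```text
time_s: 8.42
tool_pos: [476.9, -147.3, 64.7]
orientation: [[-0.169, 0.986, 0.002], [0.986, 0.169, -0.001], [-0.001, 0.002, -1.0]]
wrist_force: [-1.4, 0.8, 9.7]
grip_width: 51.0
finger_force: 29.5
```

```bash
python3 go.py 1.4 476.3 -147 170 474.2 211.6 170
```

```text
t 8.4167 pos [ 476.9 -147.3   64.7] w 51.0 F [-1.4  0.8  9.7]
dr [0.002, 0.0011, 0.1449]
slide [0.2, -0.4, -105.3]
slide [354.1, 58.0, -105.6]
```

Call:
drive_tool(slide=[[0, 0, -10], [0, 0, -25], [0, 0, -50], [0, 0, -80], [0, 0, -105], [12, 2, -105], [35, 6, -105], [67, 11, -105], [100, 16, -105], [135, 22, -105], [170, 28, -105], [205, 34, -105], [240, 40, -105], [275, 46, -105], [305, 50, -105], [328, 54, -105], [345, 57, -105], [354, 58, -105], [354, 58, -105], [354, 58, -105]], dr=[[0, 0, 0], [0, 0, 0], [0, 0, 0], [0, 0, 0], [0, 0, 0], [0, 0, 0.01], [0, 0, 0.02], [0, 0, 0.03], [0, 0, 0.04], [0, 0, 0.06], [0, 0, 0.07], [0, 0, 0.08], [0, 0, 0.09], [0, 0, 0.1], [0, 0, 0.11], [0, 0, 0.12], [0, 0, 0.13], [0, 0, 0.14], [0, 0, 0.145], [0, 0, 0.145]], fingers=[45, 45, 45, 45, 45, 45, 45, 45, 45, 45, 45, 45, 45, 45, 45, 45, 45, 45, 45, 45])

```text
time_s: 10.08
tool_pos: [473.8, 211.7, 169.0]
orientation: [[-0.025, 1.0, 0.001], [1.0, 0.025, 0.0], [0.0, 0.001, -1.0]]
wrist_force: [-0.0, 0.2, -0.9]
grip_width: 50.8
finger_force: 31.5
```

```bash
python3 go.py 1.4 474.2 211.6 65
python3 - <<'E'
from plant import env
import cv2,pickle
from h import *
im=env.get_image("wrist");cv2.imwrite("pics/w3.png",im["color"][:,:,::-1])
print(project(im,[[474.2,211.6,174],[472.2,291.3,33]]))
E
```

```text
t 10.0833 pos [473.8 211.7 169. ] w 50.8 F [-0.   0.2 -0.9]
dr [0.0007, -0.0002, 0.0009]
slide [-0.2, 0.3, 104.0]
[[317.71239942 342.00368987]
 [318.27920124 117.41215525]]
```

View pics/w3.png

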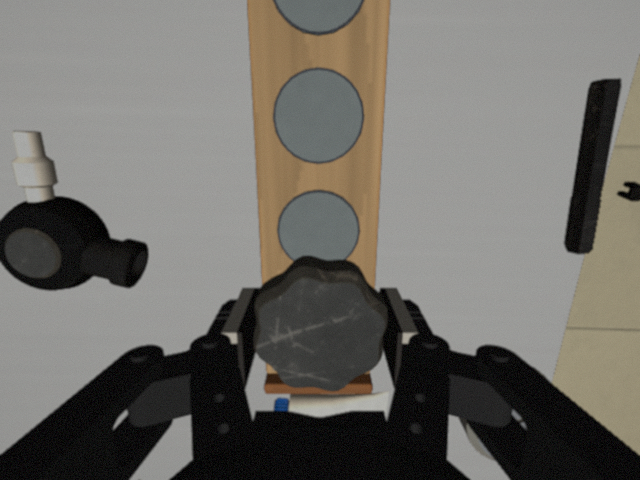

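Run:
```python
from plant import env
import numpy as np
from h import *
im=env.get_image("wrist");P=cloud(im)
q=P[245:400,262:378].reshape(-1,3);q=q[(q[:,2]>140)&(q[:,2]<185)&(abs(q[:,1]-211)<45)]
for a,b in((140,150),(150,158),(158,164),(164,168),(168,171),(171,180)):
    k=q[(q[:,2]>a)&(q[:,2]<=b)]
    if len(k)>20: print(a,len(k),np.percentile(k,2,axis=0).round(1),np.percentile(k,98,axis=0).round(1),np.median(k,0).round(1))
```

```text
150 378 [453.3 224.  150.6] [496.9 237.4 157.9] [474.5 235.3 156. ]
158 640 [453.2 224.3 158.2] [496.3 237.5 163.9] [474.1 235.4 161.1]
164 978 [453.8 224.  164.1] [495.5 237.1 167.9] [474.5 234.2 166.2]
168 7505 [454.5 189.5 168.5] [495.5 234.3 171. ] [475.3 215.9 170.4]
171 3719 [455.9 191.5 171. ] [494.  229.6 172.3] [474.5 210.8 171.3]
```

The wheel is held level. Depth puts its centre at about y = 211.5, within 1 mm of the disc, so I'm lowering it.

Call:
drive_tool(slide=[[0, 0, 25], [0, 0, 55], [0, 0, 78], [0, 0, 92], [0, 0, 99], [0, 0, 103], [0, 0, 103.5], [0, 0, 103.5], [0, 0, 103.5], [0, 0, 103.5], [0, 0, 103.5], [0, 0, 103.5], [0, 0, 103.5], [0, 0, 103], [0, 0, 98], [0, 0, 85], [0, 0, 60], [0, 0, 30], [0, 0, -5], [0, 0, -30]], dr=[[0, 0, 0], [0, 0, 0], [0, 0, 0], [0, 0, 0], [0, 0, 0], [0, 0, 0], [0, 0, 0], [0, 0, 0], [0, 0, 0], [0, 0, 0], [0, 0, 0], [0, 0, 0], [0, 0, 0], [0, 0, 0], [0, 0, 0], [0, 0, 0], [0, 0, 0], [0, 0, 0], [0, 0, 0], [0, 0, 0]], fingers=[45, 45, 45, 45, 45, 45, 45, 45, 85, 85, 85, 85, 85, 85, 85, 85, 85, 85, 85, 85])

```text
time_s: 11.85
tool_pos: [474.1, 211.7, 201.1]
orientation: [[-0.024, 1.0, 0.002], [1.0, 0.024, 0.001], [0.001, 0.002, -1.0]]
wrist_force: [-0.9, 0.5, -0.0]
grip_width: 84.5
finger_force: 0.0
```

```bash
python3 go.py 9.7 490.5 -226.5 200
```

```text
t 11.85 pos [474.1 211.7 201.1] w 84.5 F [-0.9  0.5 -0. ]
dr [0.0016, -0.0004, -0.145]
slide [-438.4, 5.8, 0.9]
```

Call:
drive_tool(slide=[[-15, 0, 0], [-40, 0, 0], [-75, 1, 0], [-110, 1, 0], [-145, 2, 0], [-180, 2, 0], [-215, 3, 0], [-250, 3, 0], [-285, 4, 0], [-320, 4, 0], [-355, 5, 0], [-385, 5, 0], [-410, 5, 0], [-428, 6, 0], [-438, 6, 0], [-438, 6, 0], [-438, 6, 0]], dr=[[0, 0, 0], [0, 0, -0.01], [0, 0, -0.02], [0, 0, -0.03], [0, 0, -0.04], [0, 0, -0.05], [0, 0, -0.06], [0, 0, -0.07], [0, 0, -0.08], [0, 0, -0.09], [0, 0, -0.1], [0, 0, -0.11], [0, 0, -0.12], [0, 0, -0.13], [0, 0, -0.145], [0, 0, -0.145], [0, 0, -0.145]], fingers=[85, 85, 85, 85, 85, 85, 85, 85, 85, 85, 85, 85, 85, 85, 85, 85, 85])

```text
time_s: 13.27
tool_pos: [490.4, -226.2, 198.4]
orientation: [[-0.167, 0.986, -0.0], [0.986, 0.167, 0.0], [0.0, -0.0, -1.0]]
wrist_force: [0.0, 0.5, -0.5]
grip_width: 85.1
finger_force: 0.0
```

```bash
python3 go.py 9.7 490.5 -226.5 71
python3 - <<'E'
from plant import env
import cv2,pickle,numpy as np
from h import *
im=env.get_image("wrist");cv2.imwrite("pics/w4.png",im["color"][:,:,::-1]);P=cloud(im).reshape(-1,3)
for n,x,y,z in(("coup",490.5,-226.5,83),("adap",505,-306.7,75)):
    print(n,project(im,[[x,y,z]]))
    k=P[(np.hypot(P[:,0]-x,P[:,1]-y)<30)&(P[:,2]>z-4)&(P[:,2]<z+6)];print(len(k),np.percentile(k,[3,97],axis=0).mean(0).round(1),np.ptp(k,0)) if len(k) else 0
im=env.get_image("top");P=cloud(im).reshape(-1,3);cv2.imwrite("pics/t4.png",im["color"][230:310,140:480,::-1].repeat(2,0).repeat(2,1))
for n,x,y,z in(("tin",476,131.4,59),("wheel",474.2,211.6,67)):
    k=P[(np.hypot(P[:,0]-x,P[:,1]-y)<45)&(P[:,2]>z-12)&(P[:,2]<z+8)];print(n,len(k),np.median(k,0).round(1),((k.max(0)+k.min(0))/2).round(1)) if len(k) else 0
E
```

```text
t 13.2667 pos [ 490.4 -226.2  198.4] w 85.1 F [ 0.   0.5 -0.5]
dr [-0.0001, -0.0003, -0.0014]
slide [-0.4, 0.1, 127.4]
coup [[318.0011401  239.57124424]]
961 [ 489.9 -225.7   81.9] [30.69932099 30.92394257  5.61185061]
adap [[319.24995774 336.35588917]]
260 [ 504.8 -307.4   73.8] [13.35806127 14.54776434  5.67966721]
tin 464 [477.4 127.6  58.3] [477.8 128.7  57. ]
wheel 394 [475.8 209.1  65.7] [476.4 209.4  64.6]
```

View pics/w4.png

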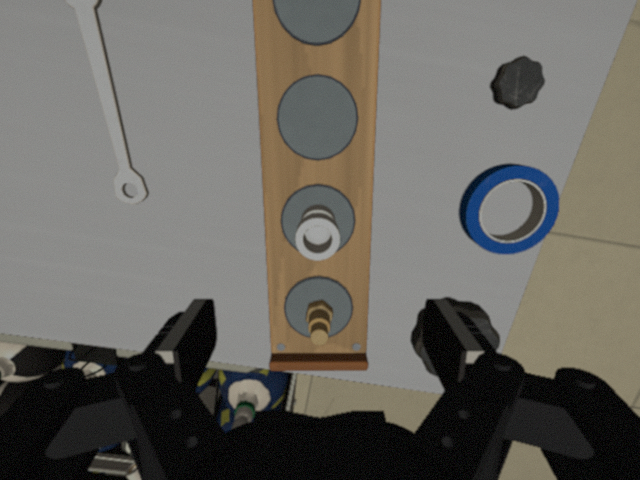

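The coupling's top is at (318,239) and the adapter's at (319,337), both where predicted. The placed tin and wheel are within 4 mm of their discs. Next is the coupling.

Call:
drive_tool(slide=[[0, 0, 30], [0, 0, 65], [0, 0, 95], [0, 0, 113], [0, 0, 122], [0, 0, 127], [0, 0, 127], [0, 0, 127], [0, 0, 127], [0, 0, 127], [0, 0, 127], [0, 0, 127], [0, 0, 127], [0, 0, 127], [0, 0, 127], [0, 0, 127], [0, 0, 127], [0, 0, 127], [0, 0, 127], [0, 0, 127]], dr=[[0, 0, 0], [0, 0, 0], [0, 0, 0], [0, 0, 0], [0, 0, 0], [0, 0, 0], [0, 0, 0], [0, 0, 0], [0, 0, 0], [0, 0, 0], [0, 0, 0], [0, 0, 0], [0, 0, 0], [0, 0, 0], [0, 0, 0], [0, 0, 0], [0, 0, 0], [0, 0, 0], [0, 0, 0], [0, 0, 0]], fingers=[85, 85, 85, 85, 85, 85, 85, 22, 22, 22, 22, 22, 22, 22, 22, 22, 22, 22, 22, 22])

```text
time_s: 15.03
tool_pos: [490.9, -226.3, 71.9]
orientation: [[-0.168, 0.986, 0.001], [0.986, 0.168, -0.001], [-0.001, 0.001, -1.0]]
wrist_force: [-0.4, 0.8, 6.0]
grip_width: 29.6
finger_force: 29.6
```

```bash
python3 go.py 1.4 490.5 -226.5 180 472.2 292 180
```

```text
t 15.0333 pos [ 490.9 -226.3   71.9] w 29.6 F [-0.4  0.8  6. ]
dr [0.001, 0.0006, 0.1448]
slide [-0.2, -0.3, -108.1]
slide [514.0, 69.0, -108.4]
```

Call:
drive_tool(slide=[[0, 0, -12], [0, 0, -35], [0, 0, -65], [0, 0, -95], [12, 2, -108], [40, 5, -108], [75, 10, -108], [110, 15, -108], [146, 20, -108], [182, 25, -108], [218, 30, -108], [254, 34, -108], [290, 39, -108], [326, 44, -108], [362, 49, -108], [398, 54, -108], [433, 58, -108], [465, 63, -108], [492, 66, -108], [508, 69, -108]], dr=[[0, 0, 0], [0, 0, 0], [0, 0, 0], [0, 0, 0], [0, 0, 0.01], [0, 0, 0.02], [0, 0, 0.03], [0, 0, 0.04], [0, 0, 0.05], [0, 0, 0.06], [0, 0, 0.07], [0, 0, 0.08], [0, 0, 0.09], [0, 0, 0.1], [0, 0, 0.11], [0, 0, 0.12], [0, 0, 0.13], [0, 0, 0.14], [0, 0, 0.145], [0, 0, 0.145]], fingers=[22, 22, 22, 22, 22, 22, 22, 22, 22, 22, 22, 22, 22, 22, 22, 22, 22, 22, 22, 22])

```text
time_s: 16.7
tool_pos: [472.3, 288.8, 179.2]
orientation: [[-0.026, 1.0, -0.0], [1.0, 0.026, 0.0], [0.0, -0.0, -1.0]]
wrist_force: [-0.4, -0.9, -1.0]
grip_width: 29.3
finger_force: 30.3
```

Call:
drive_tool(slide=[[4, 0, 0], [6, 0, 0], [6, 0, 0], [6, 0, 0]], dr=[[0, 0, 0], [0, 0, 0], [0, 0, 0], [0, 0, 0]], fingers=[22, 22, 22, 22])

```text
time_s: 17.03
tool_pos: [472.9, 291.3, 179.3]
orientation: [[-0.024, 1.0, -0.0], [1.0, 0.024, -0.0], [-0.0, -0.0, -1.0]]
wrist_force: [-0.2, -0.8, -1.1]
grip_width: 29.5
finger_force: 30.2
```

```bash
python3 go.py 1.4 472.2 292 72
python3 - <<'E'
from plant import env
import cv2,numpy as np
from h import *
im=env.get_image("wrist");cv2.imwrite("pics/w5.png",im["color"][:,:,::-1]);P=cloud(im).reshape(-1,3)
print(project(im,[[472.2,291.3,191],[470.1,371.2,33]]))
k=P[(np.hypot(P[:,0]-472,P[:,1]-291)<25)&(P[:,2]>186)&(P[:,2]<197)];print(len(k),np.percentile(k,[2,98],axis=0).round(1),np.median(k,0).round(1))
E
```

```text
t 17.0333 pos [472.9 291.3 179.3] w 29.5 F [-0.2 -0.8 -1.1]
dr [-0.0003, 0.0002, -0.0009]
slide [0.7, -0.7, 107.3]
[[314.33056473 353.14098861]
 [316.56112496 117.04052517]]
5354 [[454.4 278.2 186.4]
 [491.9 306.6 195.6]] [473.5 295.3 190.3]
```

View pics/w5.png

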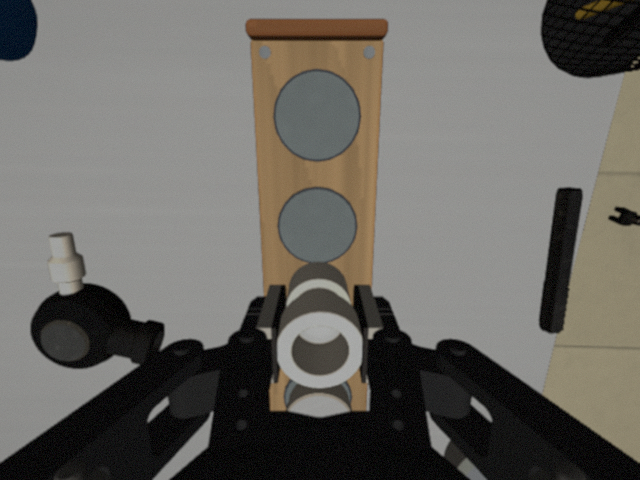

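The coupling is upright in the fingers, ring centre at (320,345) against a predicted (314,353), so it is about 3 mm off. The tin's edge shows below at (318,400). Lowering now.

Call:
drive_tool(slide=[[0, 0, 25], [0, -1, 55], [0, -1, 80], [0, -1, 95], [0, -1, 102], [0, -1, 106], [0, -1, 107], [0, -1, 107], [0, -1, 107], [0, -1, 107], [0, -1, 107], [0, -1, 107], [0, -1, 107], [0, -1, 105], [0, -1, 95], [0, -1, 75], [0, -1, 45], [0, -1, 10], [0, -1, -20]], dr=[[0, 0, 0], [0, 0, 0], [0, 0, 0], [0, 0, 0], [0, 0, 0], [0, 0, 0], [0, 0, 0], [0, 0, 0], [0, 0, 0], [0, 0, 0], [0, 0, 0], [0, 0, 0], [0, 0, 0], [0, 0, 0], [0, 0, 0], [0, 0, 0], [0, 0, 0], [0, 0, 0], [0, 0, 0]], fingers=[22, 22, 22, 22, 22, 22, 22, 22, 70, 70, 70, 70, 70, 70, 70, 70, 70, 70, 70])

```text
time_s: 18.67
tool_pos: [471.8, 292.2, 202.0]
orientation: [[-0.024, 1.0, 0.001], [1.0, 0.024, 0.0], [0.0, 0.001, -1.0]]
wrist_force: [0.1, 0.1, -0.3]
grip_width: 69.9
finger_force: 0.0
```

```bash
python3 go.py 9.7 505 -307 190
```

```text
t 18.6667 pos [471.8 292.2 202. ] w 69.9 F [ 0.1  0.1 -0.3]
dr [0.0006, -0.0003, -0.145]
slide [-599.8, 18.6, 11.8]
```

Call:
drive_tool(slide=[[-15, 0, 0], [-42, 1, 0], [-78, 2, 0], [-115, 4, 0], [-152, 5, 0], [-189, 6, 0], [-226, 7, 0], [-263, 8, 0], [-300, 9, 0], [-337, 10, 0], [-374, 12, 0], [-411, 13, 0], [-448, 14, 0], [-485, 15, 0], [-520, 16, 0], [-550, 17, 0], [-575, 18, 5], [-592, 18, 12], [-600, 19, 12], [-600, 19, 12]], dr=[[0, 0, 0], [0, 0, -0.01], [0, 0, -0.02], [0, 0, -0.03], [0, 0, -0.04], [0, 0, -0.05], [0, 0, -0.06], [0, 0, -0.07], [0, 0, -0.08], [0, 0, -0.09], [0, 0, -0.1], [0, 0, -0.11], [0, 0, -0.12], [0, 0, -0.13], [0, 0, -0.145], [0, 0, -0.145], [0, 0, -0.145], [0, 0, -0.145], [0, 0, -0.145], [0, 0, -0.145]], fingers=[70, 70, 70, 70, 70, 70, 70, 70, 70, 70, 70, 70, 70, 70, 70, 70, 70, 70, 70, 70])

```text
time_s: 20.33
tool_pos: [505.3, -307.9, 187.0]
orientation: [[-0.167, 0.986, -0.0], [0.986, 0.167, 0.001], [0.001, -0.0, -1.0]]
wrist_force: [-0.2, 0.8, -0.7]
grip_width: 70.2
finger_force: 0.0
```

```bash
python3 go.py 9.7 505 -307 75
python3 - <<'E'
from plant import env
import cv2,numpy as np
from h import *
im=env.get_image("top");P=cloud(im).reshape(-1,3);cv2.imwrite("pics/t6.png",cv2.resize(im["color"][240:310,140:300,::-1],None,fx=4,fy=4,interpolation=cv2.INTER_CUBIC))
for n,x,y,z in(("tin",476,131.4,59),("wheel",474.2,211.6,67),("coup",472.2,291.3,83)):
    k=P[(np.hypot(P[:,0]-x,P[:,1]-y)<45)&(P[:,2]>z-12)&(P[:,2]<z+8)];print(n,len(k),np.median(k,0).round(1),((k.max(0)+k.min(0))/2).round(1)) if len(k) else 0
E
```

```text
t 20.3333 pos [ 505.3 -307.9  187. ] w 70.2 F [-0.2  0.8 -0.7]
dr [-0.0004, -0.0006, -0.0013]
slide [0.9, -0.1, 112.0]
tin 466 [477.  127.7  58.5] [477.6 128.7  57.3]
wheel 389 [475.7 209.2  65.8] [476.2 209.6  64.6]
coup 94 [471.9 291.1  81.3] [471.8 291.8  80.3]
```

View pics/t6.png

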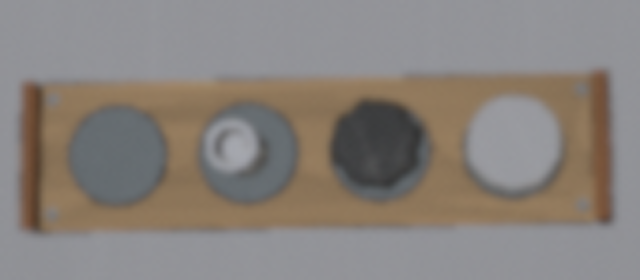

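The empty disc is at (118,155) in this crop, and the coupling, wheel and tin stand upright on theirs. Last is the adapter.

Call:
drive_tool(slide=[[1, 0, 30], [1, 0, 60], [1, 0, 85], [1, 0, 100], [1, 0, 108], [1, 0, 112], [1, 0, 112], [1, 0, 112], [1, 0, 112], [1, 0, 112], [1, 0, 112], [1, 0, 112], [1, 0, 112], [1, 0, 112], [1, 0, 112], [1, 0, 112], [1, 0, 112], [1, 0, 112], [1, 0, 112]], dr=[[0, 0, 0], [0, 0, 0], [0, 0, 0], [0, 0, 0], [0, 0, 0], [0, 0, 0], [0, 0, 0], [0, 0, 0], [0, 0, 0], [0, 0, 0], [0, 0, 0], [0, 0, 0], [0, 0, 0], [0, 0, 0], [0, 0, 0], [0, 0, 0], [0, 0, 0], [0, 0, 0], [0, 0, 0]], fingers=[70, 70, 70, 70, 70, 70, 70, 8, 8, 8, 8, 8, 8, 8, 8, 8, 8, 8, 8])

```text
time_s: 21.97
tool_pos: [505.5, -306.4, 75.8]
orientation: [[-0.168, 0.986, 0.001], [0.986, 0.168, -0.0], [-0.001, 0.001, -1.0]]
wrist_force: [-1.1, 0.6, 5.9]
grip_width: 16.5
finger_force: 29.9
```

```bash
python3 go.py 1.4 505 -307 185 470.1 371.2 185
```

```text
t 21.9667 pos [ 505.5 -306.4   75.8] w 16.5 F [-1.1  0.6  5.9]
dr [0.0007, 0.0006, 0.1448]
slide [-0.6, -0.5, -109.2]
slide [673.8, 79.3, -109.5]
```

Call:
drive_tool(slide=[[0, 0, -12], [0, 0, -35], [0, 0, -65], [0, 0, -95], [12, 1, -109], [40, 5, -109], [75, 9, -109], [110, 13, -109], [146, 17, -109], [182, 21, -109], [218, 26, -109], [254, 30, -109], [290, 34, -109], [326, 38, -109], [362, 43, -109], [398, 47, -109], [434, 51, -109], [470, 55, -109], [500, 59, -109], [520, 61, -109]], dr=[[0, 0, 0], [0, 0, 0], [0, 0, 0], [0, 0, 0], [0, 0, 0.01], [0, 0, 0.02], [0, 0, 0.03], [0, 0, 0.04], [0, 0, 0.05], [0, 0, 0.06], [0, 0, 0.07], [0, 0, 0.08], [0, 0, 0.09], [0, 0, 0.1], [0, 0, 0.11], [0, 0, 0.12], [0, 0, 0.13], [0, 0, 0.14], [0, 0, 0.145], [0, 0, 0.145]], fingers=[8, 8, 8, 8, 8, 8, 8, 8, 8, 8, 8, 8, 8, 8, 8, 8, 8, 8, 8, 8])

```text
time_s: 23.63
tool_pos: [477.3, 219.3, 185.0]
orientation: [[-0.025, 1.0, 0.0], [1.0, 0.025, 0.0], [0.0, 0.0, -1.0]]
wrist_force: [0.3, -0.4, -1.7]
grip_width: 16.5
finger_force: 29.6
```

```bash
python3 go.py 1.4 470.1 371.2 185
```

```text
t 23.6333 pos [477.3 219.3 185. ] w 16.5 F [ 0.3 -0.4 -1.7]
dr [0.0005, -0.0004, 0.0011]
slide [152.1, -3.3, 0.1]
```

Call:
drive_tool(slide=[[20, 0, 0], [50, -1, 0], [80, -2, 0], [110, -2, 0], [132, -3, 0], [146, -3, 0], [150, -3, 0], [150, -3, 0], [150, -3, 0]], dr=[[0, 0, 0], [0, 0, 0], [0, 0, 0], [0, 0, 0], [0, 0, 0], [0, 0, 0], [0, 0, 0], [0, 0, 0], [0, 0, 0]], fingers=[8, 8, 8, 8, 8, 8, 8, 8, 8])

```text
time_s: 24.38
tool_pos: [471.1, 365.6, 184.3]
orientation: [[-0.024, 1.0, -0.0], [1.0, 0.024, -0.0], [-0.0, -0.0, -1.0]]
wrist_force: [0.1, -0.2, -0.6]
grip_width: 16.3
finger_force: 29.6
```

```bash
python3 go.py 1.4 470.1 371.2 76
python3 - <<'E'
from plant import env
import cv2,numpy as np
from h import *
im=env.get_image("wrist");cv2.imwrite("pics/w7.png",im["color"][:,:,::-1])
print(project(im,[[470.1,371.2,184],[470.1,371.2,33]]))
E
```

```text
t 24.3833 pos [471.1 365.6 184.3] w 16.3 F [ 0.1 -0.2 -0.6]
dr [-0.0004, 0.0004, -0.0003]
slide [5.6, -0.9, 108.3]
[[314.1794809  320.38738167]
 [316.82709981 218.00698282]]
```

View pics/w7.png

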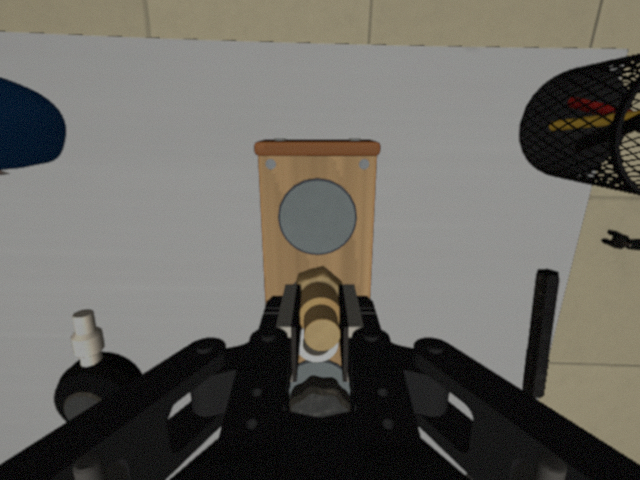

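The adapter is upright in the fingers with its top at (322,335), and the free disc is at (318,216). It needs 5.5 mm more along the row, then down.

Call:
drive_tool(slide=[[3, -1, 20], [5.5, -1, 50], [5.5, -1, 78], [5.5, -1, 95], [5.5, -1, 103], [5.5, -1, 107], [5.5, -1, 108], [5.5, -1, 108], [5.5, -1, 108], [5.5, -1, 108], [5.5, -1, 108], [5.5, -1, 108], [5.5, -1, 108], [5.5, -1, 106], [5.5, -1, 95], [5.5, -1, 75], [5.5, -1, 45], [5.5, -1, 10], [5.5, -1, -20], [5.5, -1, -30]], dr=[[0, 0, 0], [0, 0, 0], [0, 0, 0], [0, 0, 0], [0, 0, 0], [0, 0, 0], [0, 0, 0], [0, 0, 0], [0, 0, 0], [0, 0, 0], [0, 0, 0], [0, 0, 0], [0, 0, 0], [0, 0, 0], [0, 0, 0], [0, 0, 0], [0, 0, 0], [0, 0, 0], [0, 0, 0], [0, 0, 0]], fingers=[8, 8, 8, 8, 8, 8, 8, 8, 60, 60, 60, 60, 60, 60, 60, 60, 60, 60, 60, 60])

```text
time_s: 26.1
tool_pos: [470.9, 372.7, 219.7]
orientation: [[-0.024, 1.0, 0.006], [1.0, 0.024, 0.004], [0.003, 0.006, -1.0]]
wrist_force: [0.4, 0.5, -0.6]
grip_width: 60.0
finger_force: 0.0
```

Call:
drive_tool(slide=[[-20, 0, 0], [-50, 0, 0], [-85, 0, 0], [-120, 0, 0], [-155, 0, 0], [-190, 0, 0], [-225, 0, 0], [-260, 0, 0], [-295, 0, 0], [-330, 0, 0], [-350, 0, 0], [-360, 0, 0], [-360, 0, 0], [-360, 0, 0]], dr=[[0, 0, 0], [0, 0, 0], [0, 0, 0], [0, 0, 0], [0, 0, 0], [0, 0, 0], [0, 0, 0], [0, 0, 0], [0, 0, 0], [0, 0, 0], [0, 0, 0], [0, 0, 0], [0, 0, 0], [0, 0, 0]], fingers=[60, 60, 60, 60, 60, 60, 60, 60, 60, 60, 60, 60, 60, 60])

```text
time_s: 27.27
tool_pos: [478.7, 12.4, 214.4]
orientation: [[-0.023, 1.0, 0.0], [1.0, 0.023, 0.0], [0.0, 0.0, -1.0]]
wrist_force: [-0.0, -0.1, -0.5]
grip_width: 59.8
finger_force: 0.0
```

Run:
```python
from plant import env
import cv2,numpy as np
from h import *
im=env.get_image("top");P=cloud(im).reshape(-1,3);cv2.imwrite("pics/t8.png",cv2.resize(im["color"][240:310,140:300,::-1],None,fx=4,fy=4,interpolation=cv2.INTER_CUBIC))
for n,x,y,z in(("tin",476,131.4,59),("wheel",474.2,211.6,67),("coup",472.2,291.3,83),("adap",470.1,371.2,75)):
    k=P[(np.hypot(P[:,0]-x,P[:,1]-y)<45)&(P[:,2]>z-12)&(P[:,2]<z+8)];print(n,len(k),np.median(k,0).round(1),((k.max(0)+k.min(0))/2).round(1)) if len(k) else 0
print(env.state()["time_s"])
```

```text
tin 448 [477.2 129.6  58.5] [477.7 130.   57.2]
wheel 396 [475.8 209.1  65.6] [476.5 209.9  65.1]
coup 94 [472.1 291.3  80.9] [471.8 292.1  79.3]
adap 32 [470.  369.3  72.8] [470.  368.9  71.2]
27.3167
```

View pics/t8.png

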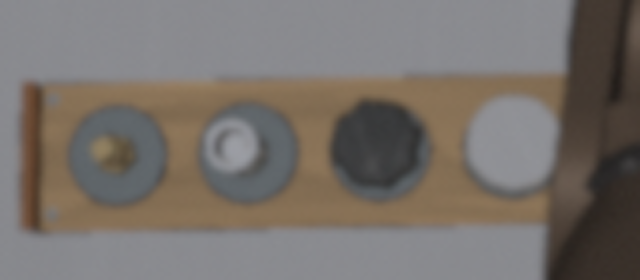

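All four parts stand on their discs: adapter (112,153), coupling (232,145), wheel (377,145) and tin (513,145). Each is within about 4 mm, so I'm handing in.

```bash
python3 -c "
from plant import env
print(env.job_done())"
```

```text
the job is handed in; nothing more can be done
None
```

The job is handed in: all four parts stand released in reverse order on the other rack (left to right: adapter, coupling, wheel, tin), each within about 4 mm of its disc's centre by the top camera, at 27 s; the hand-in returned no verdict.

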